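# Stack the sanding supplies in the trolley's corner stop

### The job

Tidy the sanding supplies into one stable stack in the steel corner stop, widest base at the bottom and narrowest on top. First slide the flat carton along the mat, without lifting it, until it sits flush against both walls of the corner; then lay the cork block flat on the middle of the carton, lengthwise along it, and stand the tin upright on the middle of the block. Set things down, do not drop them, and leave the other things on the trolley alone.

Things in the scene. Friction and masses are not known exactly. Their poses are not given: they have to be found in the camera images.
- corner (a point): Inner corner, at mat level, of a fixed steel corner stop: an L of two upright walls 6 mm thick, 35 mm high. z up. The back wall's inner face is the plane x = 0 of this frame, running 220 mm from the point along -y; the side wall's is the plane y = 0, running 140 mm along -x. The carton belongs at x < 0, y < 0, its long side on the back wall: centre then at x = -60, y = -85 mm.
- carton_center (a point): Centre (22.5 mm above its underside) of a closed flat cardboard carton with a white band, too wide to grasp: 120 mm along its x, 170 mm along its y, 45 mm high, flat top, about 0.5 kg; slides when pushed with 2 to 5 N. z up. It starts on the open side of the corner stop, its axes within 0.3 rad of the stop's, 30 to 50 mm from its final place along the stop's x and 70 to 125 mm along its y.
- block_center (a point): Centre (half-way up) of a rectangular cork hand-sanding block, 130 mm along its x, 64 mm along its y, 40 mm high, flat above and below, about 0.15 kg, lying on the mat. z is up.
- tin_center (a point): Centre (half-way up) of an upright closed steel tin, 54 mm in diameter (56 mm over its thin rims), 80 mm high, flat lid, about 0.3 kg, standing on the mat. z is up.
- tape_roll: Roll of masking tape lying flat, 110 mm in diameter, 48 mm high; origin in the centre of its underside. To be left alone.
- sander: Black palm sander, 124 mm in diameter, 98 mm high, with a short tube reaching 130 mm along its x; origin in the centre of its underside. To be left alone.
- scraper: Spatula-like scraper lying on the mat, about 280 mm long along its x; origin under its middle. To be left alone.
There are look-alikes about, which are no part of the job. What is shaped like the part that bears tin_center but blue or red is not meant. What is shaped like the part that bears carton_center but orange is not meant.

How it is judged:
On the way, in this order (a step that is already met when the one before it is completed fails the run):
1. the carton is pushed home in the corner, flush with both walls (x of carton_center in the frame of corner above -0.068 m and y of carton_center in the frame of corner above -0.093 m and angle between the x axis of carton_center and the x axis of corner, either way round below 0.07 rad), for 0.2 s.
2. the cork block lies on the middle of the carton, released (all of step 1 and x of block_center in the frame of carton_center between -0.02 and 0.02 m and y of block_center in the frame of carton_center between -0.02 and 0.02 m and height (world z) of block_center between 0.059 and 0.071 m and angle between the x axis of block_center and the y axis of carton_center, either way round below 0.2 rad and angle between block_center's own z axis and vertical below 0.08 rad and contact force between the fingers and block below 0.1 N and linear speed of block below 0.03 m/s), for 0.2 s.
At the end, for the whole second after the job is handed in: The carton is in the corner within 8 mm of both walls and square to them within 0.07 rad; the block lies flat on it, within 20 mm of its middle along each side and within 0.2 rad of lengthwise; the tin stands upright on the block within 15 mm of its middle; all is released and at rest (all of step 2 and horizontal distance between tin_center and block_center below 0.015 m and height (world z) of tin_center between 0.118 and 0.132 m and angle between tin_center's own z axis and vertical below 0.08 rad and contact force between the fingers and tin below 0.1 N and linear speed of each of tin, carton below 0.03 m/s); the robot touches nothing.
It fails at once if the carton was lifted or tipped (height (world z) of carton_center above 0.035 m or angle between carton_center's own z axis and vertical above 0.15 rad).
It fails at once if the block was dropped or knocked (linear speed of block above 0.45 m/s and contact force between the fingers and block below 0.05 N).
It fails at once if the tin was dropped or knocked (linear speed of tin above 0.45 m/s and contact force between the fingers and tin below 0.05 N).
It fails at once if another thing on the trolley was moved by more than 30 mm (distance of any of tape_roll, sander, scraper from where it was at the start of the episode above 0.03 m).
It also fails if it takes over 72 s, if anything falls off the work surface, if the arm or the gripper's body presses on something with over 40 N, if the wrist force passes 120 N, or if a joint passes its speed limit or range.

### The arm

A 7-joint arm with a two-finger parallel gripper is mounted at the origin on the work surface. World frame = base frame: x ahead of the robot, y to its left, z up, the work surface at z = 0. Lengths are in m, angles in rad, forces in N, time in s.
With the tool pointing down it reaches from about 0.425 to 0.975 m from the base axis. Payload 16.7 kg.
Tool frame: the origin (TCP) lies between the finger pads; the fingertips stand tcp_to_tips ahead of it and the grasp point (between the pads) lies 11 mm behind it (tcp_to_tips is the distance from the TCP to the fingertips, in m); z points along the fingers, y is the line along which they close (so a half turn about z gives the same grasp; the last joint's range is limited). The gripper opens to 85 mm and grips with 20 to 120 N. Pads are 22 mm wide; open, the fingers measure 114 mm over their backs; the gripper's body (76 mm by 85 mm) begins 54 mm behind the grasp point. The pads swing forward as they close: fully open they stand 13 mm farther back than shut.
Start: joints at [0.964, 0.426, 0.074, 1.606, -0.034, 1.111, -0.067], TCP at [0.298, -0.605, 0.239] pointing down, gripper open.
Joint ranges: [-2.85, 2.85], [-0.5, 2.14], [-1.23, 1.37], [0.21, 2.46], [-1.02, 4.16], [0.16, 2.05], [-2.73, 2.73]. Speed limits (rad/s): [1.89, 1.89, 2.39, 2.39, 3.01, 3.01, 3.01].

### API

Orientations are given as [roll, pitch, yaw] about the fixed x, y, z axes, in that order (R = Rz(yaw) Ry(pitch) Rx(roll)).
In Python, from bench import * gives the robot as it stands.
- The arm moves only by the tool send_rows, never from a script. Its argument "moves" is a list of rows, each a list of 3 entries, a list of its own where there are three numbers: the turn, a rotation vector about the tool's x, y, z in units of 5 degrees (1.0 is 5 degrees), then the shift along the tool's x, y, z in m, then the finger opening in m, from 0 to 0.0854. In form: [[[rx, ry, rz], [x, y, z], hand], ...]. A call has 1 to 12 rows; each row is the pose to reach, as a shift and turn from the pose commanded when the call began, along the tool's axes at that moment; what a row does not reach only later rows make up. A row lasts 1/8 s, in which the tool goes at most 62.5 mm and 10.7 degrees, less where a joint would pass 70% of its speed; a pose out of reach is approached as far as the arm can. A call with a gripper value outside its range is refused whole. The fingers move at their own pace and stop on an object; the grip force is fixed at half the most. Time passes only in rows, so rows that repeat a pose let the fingers close. It gives the time, the measured TCP pose, the force, the opening and the grip force at its end, in the units of the state.
- state(): the state, without advancing time (a new reading comes with each control period).
- get_image(name): name is "scene" or "top" or "wrist"; returns a dict with "color" (384x512x3 uint8, blue, green, red), "depth" (384x512 float32, m along the optical axis (not along the pixel's ray), 0 where there is no reading), "K" (3x3 intrinsics, pixels), "D" ([k1, k2, p1, p2, k3] as OpenCV has them; the pictures are not rectified), "extrinsics" (4x4, takes a point from world to camera coordinates). Camera axes: x right, y down, z forward; pixel columns grow to the right and rows downward; lengths in m; the calibration is good to about 2 mm. A picture is of the moment at which its call begins.
- finish_job(): hands the job in; it is judged then, once.
The state is a dict: "t": time; "joint_pos": joint angles; "qd": joint speeds; "effort": joint torques, N m; "ee_pos": TCP position; "ee_rot": TCP orientation; "contact_force": force on the tool from outside, world axes, zero at the start; "wrist_torque": the same for the moment, N m; "gripper_width": finger opening in m; "grip_force": force on a finger pad.
Only numpy, scipy, OpenCV 4.12 (cv2) and the standard library are available. Lean on these libraries where they do the work, as an engineer would, in place of code of your own. Each camera call takes 0.05 s, during which the arm holds its last target. There are 200 camera calls.

## Working session

There is one attempt and no reset: what is moved stays moved. The work goes in short steps, Python scripts to look and compute and a tool call to move; the robot and the scene stay as the last step left them, time stands still between calls to the robot, and variables do not carry over. Pictures are saved under pics/ and viewed, at most 10 in all, crops included, and the job is handed in when it is done.

Besides the shell and the picture viewer there is one more tool, called as a command line: name --argument value ..., lists and objects as JSON in quotes. send_rows: Moves the arm, as the interface text tells. Its arguments: {"type":"object","properties":{"moves":{"type":"array"}},"required":["moves"]}

```bash
ls; mkdir -p pics; python3 - <<'E'
from bench import *
import cv2,numpy as np
s=state();print({k:np.round(v,3).tolist() for k,v in s.items()})
a=get_image("top");b=get_image("scene")
np.savez("a.npz",**a);np.savez("b.npz",**b)
for n,i in(("top",a),("scene",b)):
    cv2.imwrite(f"pics/{n}0.png",i["color"]); print(n,i["K"].round(1).tolist(),i["D"],i["extrinsics"].round(3).tolist())
E
```

```text
pics
{'t': 0.0, 'joint_pos': [0.964, 0.427, 0.074, 1.607, -0.034, 1.111, -0.067], 'qd': [0.001, -0.0, 0.001, 0.0, -0.001, 0.0, 0.002], 'effort': [0.001, -94.984, 3.762, -46.352, 0.019, 0.01, -0.0], 'ee_pos': [0.298, -0.605, 0.239], 'ee_rot': [-3.14, 0.0, 0.458], 'contact_force': [0.014, -0.42, 0.845], 'wrist_torque': [-0.051, -0.019, -0.035], 'grip_force': 0.0, 'gripper_width': 0.085}
top [[408.6, 0.0, 253.6], [0.0, 408.6, 189.3], [0.0, 0.0, 1.0]] [-0.03930979  0.          0.          0.          0.        ] [[-0.008, -1.0, -0.003, -0.007], [-0.982, 0.008, -0.187, 0.595], [0.187, 0.001, -0.982, 1.174], [0.0, 0.0, 0.0, 1.0]]
scene [[409.1, 0.0, 255.4], [0.0, 409.1, 188.0], [0.0, 0.0, 1.0]] [-0.11449254  0.          0.          0.          0.        ] [[-0.86, 0.511, -0.015, 0.485], [0.388, 0.634, -0.669, -0.175], [-0.332, -0.581, -0.743, 1.374], [0.0, 0.0, 0.0, 1.0]]
```

View pics/top0.png

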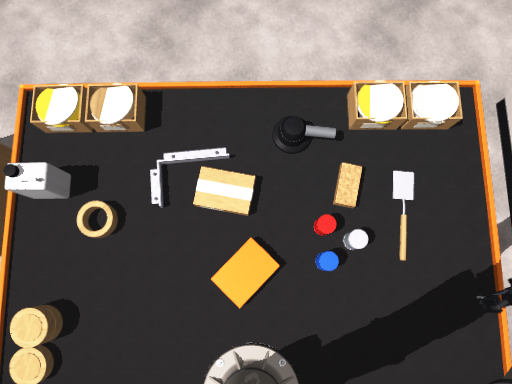

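View pics/scene0.png

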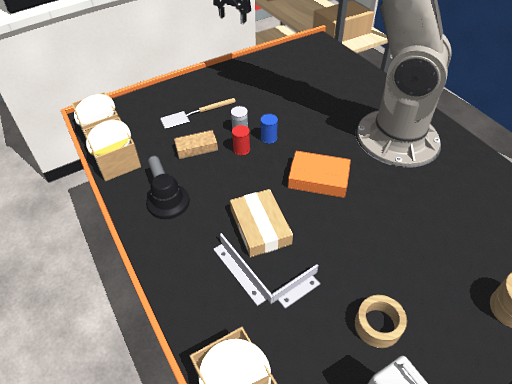

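```bash
python3 -c "
import bench
for n in dir(bench):
    if n[0]!='_': print(n, type(getattr(bench,n)).__name__, getattr(bench,n) if isinstance(getattr(bench,n),(int,float)) else '')"
```

```text
Unreachable type 
finish_job function 
get_image function 
state function 
tcp_to_tips float 0.008
```

The top view shows the carton (tan with a white band) at (225,190), the corner's inner point near (158,162), and the cork block at (348,185). The silver tin is at (356,239). The look-alikes are the red tin (325,225), the blue tin (327,261) and the orange carton (245,272). The silver tin and the banded tan carton fit the description, since the others have the excluded colours.

```bash
cat > h.py <<'E'
import numpy as np, cv2
from bench import *
def ray(im,uv,z):
    E=im["extrinsics"];R,t=E[:3,:3],E[:3,3];o=-R.T@t
    n=cv2.undistortPoints(np.float64(uv).reshape(-1,1,2),im["K"],im["D"]).reshape(-1,2)
    d=np.c_[n,np.ones(len(n))]@R; s=(z-o[2])/d[:,2]; return (o+d*s[:,None])[:,:2]
def world(im):
    h,w=im["depth"].shape;E=im["extrinsics"]
    uv=np.stack(np.meshgrid(np.arange(w),np.arange(h)),-1).reshape(-1,1,2).astype(float)
    n=cv2.undistortPoints(uv,im["K"],im["D"]).reshape(-1,2)
    P=np.c_[n,np.ones(len(n))]*im["depth"].reshape(-1,1)
    return ((P-E[:3,3])@E[:3,:3]).reshape(h,w,3)
def blob(im,px,zt,tol=.008,extra=None,r=60):
    """top face around px at height zt: centre, sizes, angle of long side (world)"""
    W=world(im);m=(abs(W[...,2]-zt)<tol)&(im["depth"]>0)
    if extra is not None: m&=extra
    m=m.astype(np.uint8);k=np.zeros_like(m);k[max(0,px[1]-r):px[1]+r,max(0,px[0]-r):px[0]+r]=1;m*=k
    _,L=cv2.connectedComponents(m,connectivity=4);l=L[px[1],px[0]]
    if l==0: print("no seed",W[px[1],px[0]]);return None
    c,_=cv2.findContours((L==l).astype(np.uint8),cv2.RETR_EXTERNAL,cv2.CHAIN_APPROX_NONE)
    c=max(c,key=cv2.contourArea).reshape(-1,2)
    q=ray(im,c,zt).astype(np.float32)
    (cx,cy),(w,h),a=cv2.minAreaRect(q*1000)
    if w<h: w,h,a=h,w,a+90
    a=(a+90)%180-90
    return np.round([cx,cy,w,h,a],1), L==l, np.median(W[L==l][:,2])
E
python3 - <<'E'
from h import *
im=dict(np.load("a.npz"))
for n,p,z in(("carton",(225,200),.045),("block",(348,185),.04),("tin",(356,239),.08),("red",(325,225),.08),("blue",(327,261),.08),("orange",(245,272),.045)):
    b=blob(im,p,z,r=45);print(n,b and (b[0],b[2],b[1].sum()))
W=world(im)
# corner: wall top points z~.035
m=(abs(W[...,2]-.035)<.006);m[:140]=0;m[210:]=0;m[:,:145]=0;m[:,235:]=0
ys,xs=np.nonzero(m&(xs_:=np.ones_like(m)));P=ray(im,np.c_[xs,ys],.035)*1000
for nm,s in(("back",(ys<165)&(xs>168)&(xs<228)),("side",(xs<165)&(ys>168))):
    Q=P[s].astype(np.float32);print(nm,len(Q),cv2.minAreaRect(Q),Q.min(0),Q.max(0), cv2.fitLine(Q,cv2.DIST_HUBER,0,.01,.01).ravel())
c=im["color"]
a=cv2.resize(c[140:215,145:265],None,fx=5,fy=5,interpolation=cv2.INTER_CUBIC)
b=cv2.resize(c[140:280,300:420],None,fx=4,fy=4,interpolation=cv2.INTER_CUBIC)
cv2.imwrite("pics/crop1.png",a);cv2.imwrite("pics/crop2.png",b)
E
```

```text
carton (array([596.2,  79.2, 170.6, 120.9,  79. ]), np.float64(0.04493539005020613), np.int64(2175))
block (array([ 611.9, -301.5,  130.6,   65. ,  -12.9]), np.float64(0.03956410592023557), np.int64(874))
tin (array([ 442. , -312.3,   52.9,   51.9,   89.4]), np.float64(0.07983989955827753), np.int64(290))
no seed [ 0.36497016 -0.01294093  1.26477577]
red None
blue (array([ 380.1, -224.3,   54.7,   50.9,   89.4]), np.float64(0.07978536079762555), np.int64(298))
orange (array([350.4,  15.9, 170.2, 120. , -44.3]), np.float64(0.044863552875648346), np.int64(2400))
back 131 ((702.202880859375, 160.91824340820312), (8.195342063903809, 181.50682067871094), 4.843868255615234) [693.9669   70.64687] [712.1136  251.42822] [ 8.4657863e-02 -9.9641007e-01  7.0274384e+02  1.6162711e+02]
side 88 ((607.9384765625, 280.7355651855469), (116.48324584960938, 7.253170013427734), 4.858530044555664) [549.77136 274.43134] [665.7912  287.78128] [9.9665660e-01 8.1704512e-02 6.0857916e+02 2.8081250e+02]
```

View pics/crop1.png

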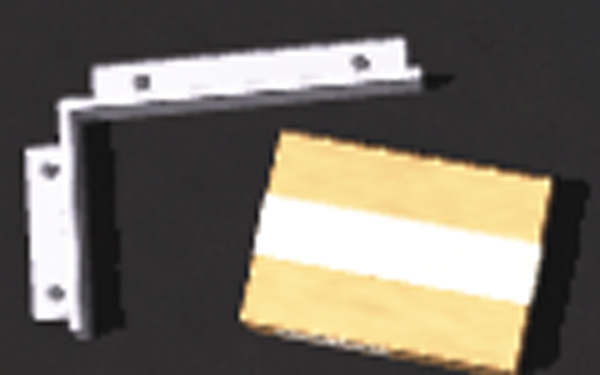

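View pics/crop2.png

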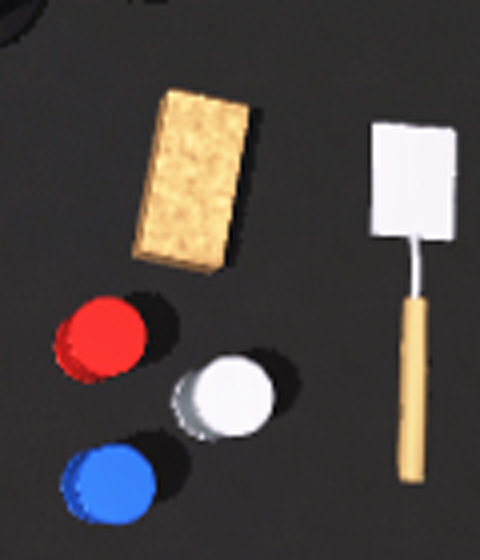

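The crop confirms the silver/white tin at top-view pixel (356,239), with red and blue as the look-alikes. Sizes and heights match. In the corner frame the carton is at (-110, -197) mm and turned -15.8°, which is within the stated ranges. The plan is to push with the open fingers as a two-point line: +y, then +x, then +y again. I'm moving to the first approach pose now.

```bash
cat >> h.py <<'E'
C=np.array([689.4,284.6]);CA=np.radians(4.8)
EX=np.array([np.cos(CA),np.sin(CA)]);EY=np.array([-EX[1],EX[0]])
def fr(x,y): return C+x*EX+y*EY
def tofr(p): d=np.asarray(p)-C; return np.round([d@EX,d@EY],1)
def plan(p0,*ps):
    """poses (X,Y,Z mm,yaw deg): tool deltas from p0: x,y,z mm and rz units"""
    a=np.radians(p0[3]);c,s=np.cos(a),np.sin(a)
    for p in ps:
        d=np.subtract(p,p0);print("rz %.2f  xyz %.1f %.1f %.1f"%(-d[3]/5,c*d[0]+s*d[1],s*d[0]-c*d[1],-d[2]))
def pose():
    s=state();return (*(np.array(s["ee_pos"])*1000),np.degrees(s["ee_rot"][2])%360)
E
python3 - <<'E'
from h import *
print(fr(-115,-331),fr(-60,-85));p=pose();plan(p,(*fr(-115,-331),239,94.8),)
E
```

```text
[602.50068733 -54.86208839] [636.72304513 194.87743636]
rz -13.71  xyz 516.2 -359.2 -0.3
```

send_rows --moves '[[[0, 0, -1.5], [0.045, -0.03, 0], 0.085], [[0, 0, -3.5], [0.095, -0.066, 0], 0.085], [[0, 0, -5.5], [0.15, -0.105, 0], 0.085], [[0, 0, -7], [0.2, -0.14, 0], 0.085], [[0, 0, -8.5], [0.25, -0.175, 0], 0.085], [[0, 0, -10], [0.3, -0.21, 0], 0.085], [[0, 0, -11.5], [0.35, -0.245, 0], 0.085], [[0, 0, -13], [0.4, -0.28, 0], 0.085], [[0, 0, -13.7], [0.45, -0.315, 0], 0.085], [[0, 0, -13.7], [0.49, -0.34, 0], 0.085], [[0, 0, -13.7], [0.516, -0.359, 0], 0.085], [[0, 0, -13.7], [0.516, -0.359, 0], 0.085]]'

```text
t: 1.6
ee_pos: [0.6031, -0.0524, 0.2389]
ee_rot: [-3.141, -0.001, 1.657]
contact_force: [-0.1, 0.0, 0.0]
gripper_width: 0.0847
grip_force: 0.0
```

send_rows --moves '[[[0, 0, 0], [0, 0, 0.05], 0.085], [[0, 0, 0], [0, 0, 0.1], 0.085], [[0, 0, 0], [0, 0, 0.15], 0.085], [[0, 0, 0], [0, 0, 0.2], 0.085], [[0, 0, 0], [0, 0, 0.222], 0.085], [[0, 0, 0], [0, 0, 0.222], 0.085], [[0, 0, 0], [0.012, 0, 0.222], 0.085], [[0, 0, 0], [0.024, 0, 0.222], 0.085], [[0, 0, 0], [0.034, 0, 0.222], 0.085], [[0, 0, 0], [0.044, 0, 0.222], 0.085], [[0, 0, 0], [0.054, 0, 0.222], 0.085], [[0, 0, 0], [0.064, 0, 0.222], 0.085]]'

```text
t: 3.1
ee_pos: [0.5972, 0.0086, 0.0174]
ee_rot: [-3.141, 0.0, 1.653]
contact_force: [-0.6, -3.8, 1.4]
gripper_width: 0.0852
grip_force: 2.5
```

send_rows --moves '[[[0, 0, 0], [0.012, 0, 0], 0.085], [[0, 0, 0], [0.024, 0, 0], 0.085], [[0, 0, 0], [0.036, 0, 0], 0.085], [[0, 0, 0], [0.048, 0, 0], 0.085], [[0, 0, 0], [0.058, 0, 0], 0.085], [[0, 0, 0], [0.066, 0, 0], 0.085], [[0, 0, 0], [0.072, 0, 0], 0.085], [[0, 0, 0], [0.072, 0, 0], 0.085]]'

```text
t: 4.1
ee_pos: [0.5912, 0.081, 0.0173]
ee_rot: [3.142, -0.001, 1.654]
contact_force: [0.0, 0.1, 0.3]
gripper_width: 0.0852
grip_force: 0.0
```

```bash
python3 - <<'E'
from h import *
im=get_image("top")
cv2.imwrite("pics/top1.png",im["color"])
W=world(im);print("tool",np.round(pose(),1),tofr(pose()[:2]))
m=(abs(W[...,2]-.045)<.006)&(W[...,0]>.5)&(W[...,0]<.72)&(W[...,1]>.02)&(W[...,1]<.32)
ys,xs=np.nonzero(m);n=len(xs)
c=(int(np.median(xs)),int(np.median(ys)));print(n,c)
b=blob(im,c,.045,tol=.006);print(b and (b[0],tofr(b[0][:2]),b[1].sum()))
E
```

```text
tool [591.2  80.7  17.3  94.8] [-114.9 -195. ]
1245 (183, 196)
(array([590.5, 179.8, 147.6, 121.6,  77.8]), array([-107.3,  -96.2]), np.int64(1234))
```

View pics/top1.png

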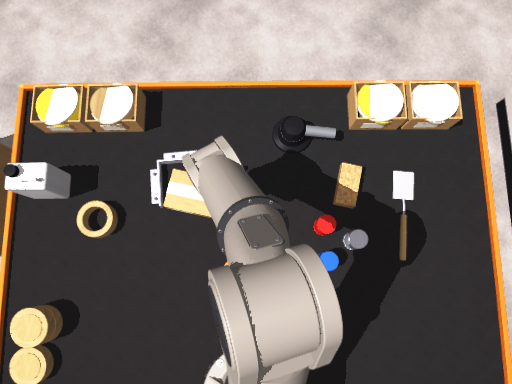

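The top view shows the carton mostly hidden by the arm, at about (185,195). I'll measure it from the scene camera instead.

```bash
python3 - <<'E'
from h import *
im=get_image("scene")
cv2.imwrite("pics/scene1.png",cv2.resize(im["color"][150:340,150:420],None,fx=2.8,fy=2.8))
W=world(im)
m=(abs(W[...,2]-.045)<.006)&(W[...,0]>.5)&(W[...,0]<.72)&(W[...,1]>.02)&(W[...,1]<.32)
ys,xs=np.nonzero(m);c=(int(np.median(xs)),int(np.median(ys)));print(len(xs),c)
b=blob(im,c,.045,tol=.006,r=90);print(b and (b[0],tofr(b[0][:2]),b[1].sum()))
E
```

```text
2635 (281, 240)
(array([593.8, 164.1, 181. , 135.6,  77.6]), array([-105.3, -112.1]), np.int64(2624))
```

View pics/scene1.png

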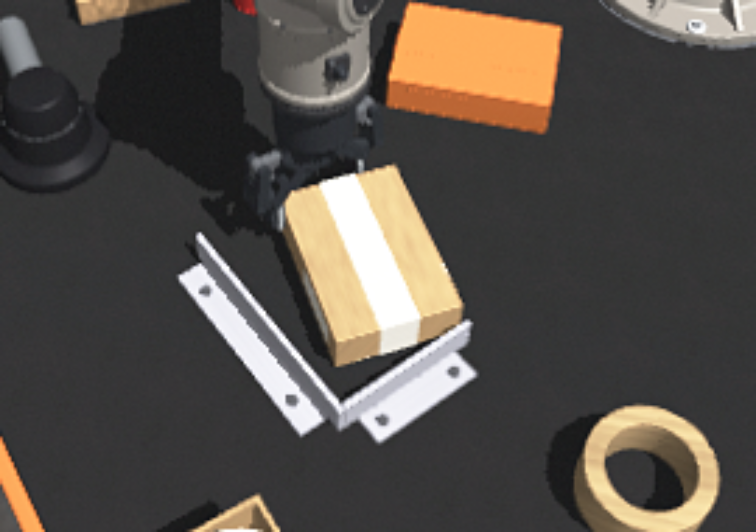

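The carton is still turned about -15°, with its near corner at the end of the side wall. Next is the +x push on the long face, at its -y end. That turns it square and drives it to the back wall.

send_rows --moves '[[[0, 0, 0], [-0.03, 0, 0], 0.085], [[0, 0, 0], [-0.04, 0, -0.05], 0.085], [[0, 0, -2], [-0.04, -0.02, -0.1], 0.085], [[0, 0, -4], [-0.02, -0.05, -0.11], 0.085], [[0, 0, -6], [0.01, -0.08, -0.11], 0.085], [[0, 0, -8], [0.04, -0.107, -0.11], 0.085], [[0, 0, -10], [0.06, -0.107, -0.11], 0.085], [[0, 0, -12], [0.075, -0.107, -0.11], 0.085], [[0, 0, -14], [0.075, -0.107, -0.11], 0.085], [[0, 0, -16], [0.075, -0.107, -0.11], 0.085], [[0, 0, -18], [0.075, -0.107, -0.11], 0.085], [[0, 0, -18], [0.075, -0.107, -0.11], 0.085]]'

```text
t: 5.7
ee_pos: [0.4785, 0.1459, 0.1273]
ee_rot: [3.141, -0.0, -3.06]
contact_force: [0.2, 0.4, -0.1]
gripper_width: 0.0847
grip_force: 0.0
```

```bash
python3 - <<'E'
from h import *
print(np.round(pose(),1),tofr(pose()[:2]))
im=get_image("scene");W=world(im)
m=(abs(W[...,2]-.045)<.006)&(W[...,0]>.5)&(W[...,0]<.72)&(W[...,1]>.02)&(W[...,1]<.32)
ys,xs=np.nonzero(m);c=(int(np.median(xs)),int(np.median(ys)))
b=blob(im,c,.045,tol=.004,r=90);print(b and (b[0],tofr(b[0][:2]),b[1].sum()))
E
```

```text
[478.5 145.9 127.3 184.6] [-221.8 -120.6]
(array([586.9, 167.2, 173.5, 120.6,  76.9]), array([-112. , -108.4]), np.int64(2554))
```

send_rows --moves '[[[0, 0, 0], [0, 0, 0.05], 0.085], [[0, 0, 0], [0, 0, 0.09], 0.085], [[0, 0, 0], [0, 0, 0.11], 0.085], [[0, 0, 0], [0, 0, 0.11], 0.085], [[0, 0, 0], [-0.01, 0, 0.11], 0.085], [[0, 0, 0], [-0.02, 0, 0.11], 0.085], [[0, 0, 0], [-0.028, 0, 0.11], 0.085], [[0, 0, 0], [-0.036, 0, 0.11], 0.085], [[0, 0, 0], [-0.044, 0, 0.11], 0.085], [[0, 0, 0], [-0.052, 0, 0.11], 0.085], [[0, 0, 0], [-0.06, 0, 0.11], 0.085], [[0, 0, 0], [-0.06, 0, 0.11], 0.085]]'

```text
t: 7.25
ee_pos: [0.5392, 0.1514, 0.0174]
ee_rot: [3.141, 0.001, -3.059]
contact_force: [0.6, 0.5, -0.3]
gripper_width: 0.0849
grip_force: 0.0
```

```bash
cat >> h.py <<'E'
def carton():
    print(np.round(pose(),1),tofr(pose()[:2]),np.round(state()["contact_force"],1))
    im=get_image("scene");W=world(im)
    m=(abs(W[...,2]-.045)<.006)&(W[...,0]>.5)&(W[...,0]<.75)&(W[...,1]>.02)&(W[...,1]<.32)
    ys,xs=np.nonzero(m);c=(int(np.median(xs)),int(np.median(ys)))
    b=blob(im,c,.045,tol=.004,r=90);print(b and (b[0],tofr(b[0][:2]),b[1].sum()))
    return im
E
python3 -c "
from h import *
carton()"
```

```text
[539.2 151.4  17.4 184.7] [-160.8 -120.2] [ 0.6  0.5 -0.3]
(array([611.7, 180.2, 173.7, 123.5, -89.2]), array([-86.2, -97.5]), np.int64(2666))
```

send_rows --moves '[[[0, 0, 0], [-0.008, 0, 0], 0.085], [[0, 0, 0], [-0.015, 0, 0], 0.085], [[0, 0, 0], [-0.02, 0, 0], 0.085], [[0, 0, 0], [-0.023, 0, 0], 0.085], [[0, 0, 0], [-0.025, 0, 0], 0.085], [[0, 0, 0], [-0.027, 0, 0], 0.085], [[0, 0, 0], [-0.027, 0, 0], 0.085]]'

```text
t: 8.18
ee_pos: [0.5655, 0.1533, 0.0174]
ee_rot: [3.141, 0.0, -3.059]
contact_force: [-0.4, -0.1, -0.4]
gripper_width: 0.0847
grip_force: 0.4
```

```bash
python3 -c "
from h import *
carton()"
```

```text
[565.5 153.3  17.4 184.7] [-134.5 -120.5] [-0.4 -0.1 -0.4]
(array([628.4, 184.9, 174.2, 132.1, -85.7]), array([-69.1, -94.2]), np.int64(2752))
```

send_rows --moves '[[[0, 0, 0], [-0.002, 0, 0], 0.085], [[0, 0, 0], [-0.004, 0, 0], 0.085], [[0, 0, 0], [-0.006, 0, 0], 0.085], [[0, 0, 0], [-0.006, 0, 0], 0.085]]'

```text
t: 8.72
ee_pos: [0.5689, 0.1535, 0.0169]
ee_rot: [-3.14, -0.004, -3.058]
contact_force: [-18.0, -2.3, 11.5]
gripper_width: 0.0852
grip_force: 9.1
```

send_rows --moves '[[[0, 0, 0], [0.03, 0, 0], 0.085], [[0, 0, 0], [0.03, 0, -0.05], 0.085], [[0, 0, 2], [0.03, 0, -0.11], 0.05], [[0, 0, 4], [0.01, -0.03, -0.11], 0.05], [[0, 0, 6], [-0.02, -0.06, -0.11], 0.05], [[0, 0, 8], [-0.04, -0.09, -0.11], 0.05], [[0, 0, 10], [-0.066, -0.1, -0.11], 0.05], [[0, 0, 12], [-0.066, -0.1, -0.11], 0.05], [[0, 0, 14], [-0.066, -0.1, -0.11], 0.05], [[0, 0, 16], [-0.066, -0.1, -0.11], 0.05], [[0, 0, 18], [-0.066, -0.1, -0.09], 0.05], [[0, 0, 18], [-0.066, -0.1, -0.05], 0.05]]'

```text
t: 10.22
ee_pos: [0.6471, 0.0597, 0.0685]
ee_rot: [3.137, 0.0, 1.65]
contact_force: [0.9, -0.3, 0.2]
gripper_width: 0.0499
grip_force: 0.0
```

```bash
python3 -c "
from h import *
carton()"
```

```text
[647.1  59.7  68.5  94.6] [ -61.  -220.6] [ 0.9 -0.3  0.2]
(array([637.4, 185. , 173.3, 121.8, -85.1]), array([-60.2, -94.9]), np.int64(2753))
```

send_rows --moves '[[[0, 0, 0], [0, 0, 0.03], 0.05], [[0, 0, 0], [0, 0, 0.05], 0.05], [[0, 0, 0], [0.01, 0, 0.05], 0.05], [[0, 0, 0], [0.02, 0, 0.05], 0.05], [[0, 0, 0], [0.027, 0, 0.05], 0.05], [[0, 0, 0], [0.033, 0, 0.05], 0.05], [[0, 0, 0], [0.036, 0, 0.05], 0.05], [[0, 0, 0], [0.038, 0, 0.05], 0.05], [[0, 0, 0], [0.038, 0, 0.05], 0.05]]'

```text
t: 11.4
ee_pos: [0.6423, 0.097, 0.0177]
ee_rot: [3.141, 0.0, 1.653]
contact_force: [0.4, -4.2, 3.5]
gripper_width: 0.05
grip_force: 2.0
```

send_rows --moves '[[[0, 0, 0], [0.001, 0, 0], 0.05], [[0, 0, 0], [0.002, 0, 0], 0.05], [[0, 0, 0], [0.003, 0, 0], 0.05], [[0, 0, 0], [0.003, 0, 0], 0.05]]'

```text
t: 11.9
ee_pos: [0.6422, 0.0978, 0.0176]
ee_rot: [-3.142, 0.003, 1.652]
contact_force: [0.5, -14.7, 6.8]
gripper_width: 0.0496
grip_force: 6.7
```

```bash
python3 -c "
from h import *
carton()"
```

```text
[642.2  97.8  17.6  94.6] [ -62.7 -182.2] [  0.5 -14.7   6.8]
(array([636.3, 190.9, 180. , 121.2, -85.3]), array([-60.8, -88.9]), np.int64(2784))
```

The carton is home: wall contact shows on both sides and the angle matches. Now the cork block.

```bash
python3 -c "
from h import *
plan((642.2,99.5,17.6,94.7),(611.9,-301.5,150,167.1))"
```

```text
rz -14.48  xyz -397.2 -63.1 -132.4
```

send_rows --moves '[[[0, 0, 0], [-0.02, 0, 0], 0.085], [[0, 0, 0], [-0.04, 0, -0.05], 0.085], [[0, 0, -1], [-0.06, 0, -0.1], 0.085], [[0, 0, -3], [-0.1, -0.01, -0.15], 0.085], [[0, 0, -5], [-0.15, -0.02, -0.16], 0.085], [[0, 0, -7], [-0.2, -0.03, -0.16], 0.085], [[0, 0, -9], [-0.25, -0.04, -0.16], 0.085], [[0, 0, -11], [-0.3, -0.05, -0.16], 0.085], [[0, 0, -13], [-0.35, -0.06, -0.15], 0.085], [[0, 0, -14.5], [-0.385, -0.063, -0.132], 0.085], [[0, 0, -14.5], [-0.397, -0.063, -0.132], 0.085], [[0, 0, -14.5], [-0.397, -0.063, -0.132], 0.085]]'

```text
t: 13.45
ee_pos: [0.6117, -0.3009, 0.1494]
ee_rot: [3.141, 0.0, 2.916]
contact_force: [-0.2, 1.0, 0.4]
gripper_width: 0.0851
grip_force: 0.0
```

```bash
python3 - <<'E'
from h import *
carton()
p=pose();im=get_image("wrist");cv2.imwrite("pics/wrist1.png",im["color"])
W=world(im)
m=(abs(W[...,2]-.04)<.006);d=np.hypot(W[...,0]-.612,W[...,1]+.3015);m&=d<.1
ys,xs=np.nonzero(m);print(len(xs))
b=blob(im,(int(np.median(xs)),int(np.median(ys))),.04,r=400);print(b and (b[0],b[2]))
plan(p,(611.9,-301.5,18,167.1))
E
```

```text
[ 611.7 -300.9  149.4  167.1] [-126.4 -577. ] [-0.2  1.   0.4]
(array([636.2, 194. , 173.8, 121.4, -85.3]), array([-60.6, -85.8]), np.int64(2781))
12349
(array([ 609.5, -303.5,  127.6,   63.6,  -12.8]), np.float64(0.0393185402457039))
rz 0.01  xyz -0.2 -1.9 131.8
```

View pics/wrist1.png

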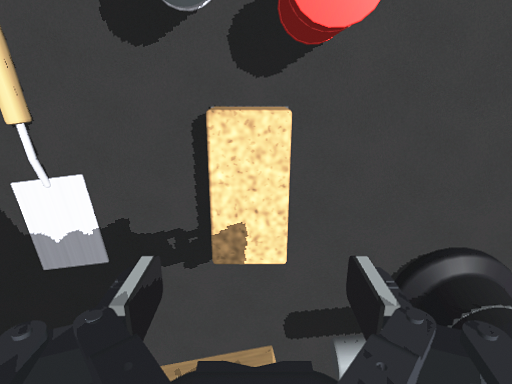

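The carton measures (-60.6, -85.8), so it is flush. The wrist view shows the cork block at (250,185), squarely between the open fingers. Descending and gripping.

send_rows --moves '[[[0, 0, 0], [0, -0.002, 0.04], 0.085], [[0, 0, 0], [0, -0.002, 0.08], 0.085], [[0, 0, 0], [0, -0.002, 0.115], 0.085], [[0, 0, 0], [0, -0.002, 0.131], 0.085], [[0, 0, 0], [0, -0.002, 0.131], 0.085], [[0, 0, 0], [0, -0.002, 0.131], 0.06], [[0, 0, 0], [0, -0.002, 0.131], 0.055], [[0, 0, 0], [0, -0.002, 0.131], 0.055], [[0, 0, 0], [0, -0.002, 0.131], 0.055], [[0, 0, 0], [0, -0.002, 0.131], 0.055]]'

```text
t: 14.8
ee_pos: [0.6124, -0.3026, 0.0203]
ee_rot: [-3.141, 0.003, 2.918]
contact_force: [-0.8, 1.2, 5.8]
gripper_width: 0.0625
grip_force: 66.3
```

```bash
python3 - <<'E'
from h import *
p=pose();print(np.round(p,1));c=fr(-60,-85)
# grasp offset of block along tool x (block long), measured (611,-302.5)
a=np.radians(p[3]);off=(611-p[0])*np.cos(a)+(-302.5-p[1])*np.sin(a);print("off",off,c)
b=np.radians(94.8);t=c-off*np.array([np.cos(b),np.sin(b)])
plan((*p[:2],18.5,p[3]),(*t,140,94.8))
E
```

```text
[ 612.4 -302.6   20.3  167.2]
off 1.387242813675956 [636.72304513 194.87743636]
rz 14.48  xyz 85.9 489.2 -121.5
```

send_rows --moves '[[[0, 0, 0], [0, 0, -0.02], 0.055], [[0, 0, 0], [0, 0, -0.06], 0.055], [[0, 0, 0.5], [0.003, 0.015, -0.1], 0.055], [[0, 0, 2], [0.01, 0.055, -0.121], 0.055], [[0, 0, 4], [0.018, 0.1, -0.121], 0.055], [[0, 0, 5.5], [0.026, 0.15, -0.121], 0.055], [[0, 0, 7], [0.035, 0.2, -0.121], 0.055], [[0, 0, 8.5], [0.044, 0.25, -0.121], 0.055], [[0, 0, 10], [0.053, 0.3, -0.121], 0.055], [[0, 0, 11.5], [0.062, 0.35, -0.121], 0.055], [[0, 0, 13], [0.07, 0.4, -0.121], 0.055], [[0, 0, 14], [0.079, 0.445, -0.121], 0.055]]'

```text
t: 16.3
ee_pos: [0.6329, 0.1513, 0.1415]
ee_rot: [3.14, -0.001, 1.694]
contact_force: [0.7, -0.2, -2.3]
gripper_width: 0.0632
grip_force: 66.0
```

send_rows --moves '[[[0, 0, 0.25], [0.02, -0.002, 0], 0.055], [[0, 0, 0.5], [0.035, -0.004, 0], 0.055], [[0, 0, 0.5], [0.042, -0.004, 0], 0.055], [[0, 0, 0.5], [0.042, -0.004, 0], 0.055]]'

```text
t: 16.8
ee_pos: [0.6236, 0.1904, 0.1403]
ee_rot: [3.141, -0.0, 1.654]
contact_force: [-1.1, -0.4, -2.4]
gripper_width: 0.0633
grip_force: 66.0
```

```bash
python3 - <<'E'
from h import *
p=pose();print(np.round(p,1),{k:np.round(state()[k],3) for k in("contact_force","gripper_width","grip_force")})
t=fr(-60,-85)-1.4*EY;print(t,tofr(p[:2]));plan(p,(*t,65,94.8))
E
```

```text
[623.6 190.4 140.3  94.8] {'contact_force': array([-1.066, -0.411, -2.396]), 'gripper_width': np.float64(0.063), 'grip_force': np.float64(66.024)}
[636.84019411 193.48234636] [-73.4 -88.4]
rz -0.00  xyz 2.0 13.4 75.3
```

send_rows --moves '[[[0, 0, 0], [0.002, 0.0134, 0.01], 0.055], [[0, 0, 0], [0.002, 0.0134, 0.03], 0.055], [[0, 0, 0], [0.002, 0.0134, 0.05], 0.055], [[0, 0, 0], [0.002, 0.0134, 0.065], 0.055], [[0, 0, 0], [0.002, 0.0134, 0.071], 0.055], [[0, 0, 0], [0.002, 0.0134, 0.073], 0.055], [[0, 0, 0], [0.002, 0.0134, 0.074], 0.055], [[0, 0, 0], [0.002, 0.0134, 0.074], 0.055]]'

```text
t: 17.8
ee_pos: [0.6368, 0.1934, 0.0659]
ee_rot: [3.141, -0.0, 1.653]
contact_force: [0.3, -0.3, -0.7]
gripper_width: 0.0629
grip_force: 66.1
```

send_rows --moves '[[[0, 0, 0], [0, 0, 0.001], 0.055], [[0, 0, 0], [0, 0, 0.001], 0.055], [[0, 0, 0], [0, 0, 0.001], 0.068], [[0, 0, 0], [0, 0, 0.001], 0.075], [[0, 0, 0], [0, 0, 0.001], 0.085], [[0, 0, 0], [0, 0, 0.001], 0.085], [[0, 0, 0], [0, 0, -0.02], 0.085], [[0, 0, 0], [0, 0, -0.06], 0.085], [[0, 0, 0], [0, 0, -0.11], 0.085], [[0, 0, 0], [0, 0, -0.13], 0.085], [[0, 0, 0], [0, 0, -0.13], 0.085]]'

```text
t: 19.18
ee_pos: [0.6374, 0.1936, 0.198]
ee_rot: [3.138, -0.001, 1.653]
contact_force: [0.1, -0.5, -1.5]
gripper_width: 0.085
grip_force: 0.0
```

```bash
python3 - <<'E'
from h import *
p=pose();print(np.round(p,1))
for n in("scene","wrist"):
    im=get_image(n);W=world(im)
    m=(abs(W[...,2]-.085)<.006)&(np.hypot(W[...,0]-.637,W[...,1]-.195)<.09);ys,xs=np.nonzero(m);print(n,len(xs))
    if len(xs)>50:
        b=blob(im,(int(np.median(xs)),int(np.median(ys))),.085,tol=.006,r=400);print(b and (b[0],tofr(b[0][:2]),b[2]))
plan(p,(442,-312.3,200,90))
E
```

```text
[637.4 193.6 198.   94.7]
scene 1218
(array([637.2, 195.2, 132. ,  65.7, -85.4]), array([-59.5, -84.7]), np.float64(0.08464204840168058))
wrist 12292
(array([636.1, 194.4, 128.1,  63.7, -85.2]), array([-60.7, -85.4]), np.float64(0.08440455011515509))
rz 0.94  xyz -488.1 -236.3 -2.0
```

The block sits at (-60, -85) on the carton at the right height. Now the silver tin.

send_rows --moves '[[[0, 0, 0], [-0.03, -0.015, 0], 0.085], [[0, 0, 0], [-0.075, -0.037, 0], 0.085], [[0, 0, 0.2], [-0.12, -0.06, 0], 0.085], [[0, 0, 0.4], [-0.17, -0.083, 0], 0.085], [[0, 0, 0.6], [-0.22, -0.107, 0], 0.085], [[0, 0, 0.9], [-0.27, -0.131, 0], 0.085], [[0, 0, 0.9], [-0.32, -0.155, 0], 0.085], [[0, 0, 0.9], [-0.37, -0.18, 0], 0.085], [[0, 0, 0.9], [-0.42, -0.204, 0], 0.085], [[0, 0, 0.9], [-0.465, -0.226, 0], 0.085], [[0, 0, 0.9], [-0.488, -0.236, 0], 0.085], [[0, 0, 0.9], [-0.488, -0.236, 0], 0.085]]'

```text
t: 20.78
ee_pos: [0.44, -0.314, 0.194]
ee_rot: [-3.139, -0.001, 1.571]
contact_force: [0.5, -0.4, -0.3]
gripper_width: 0.0848
grip_force: 0.0
```

```bash
python3 - <<'E'
from h import *
p=pose();print(np.round(p,1))
im=get_image("wrist");W=world(im)
cv2.imwrite("pics/wrist2.png",im["color"])
m=(abs(W[...,2]-.08)<.006)&(np.hypot(W[...,0]-.442,W[...,1]+.3123)<.045);ys,xs=np.nonzero(m);print(len(xs))
b=blob(im,(int(np.median(xs)),int(np.median(ys))),.08,tol=.006,r=400);print(b and (b[0],b[2]),im["color"][b[1]].mean(0))
plan(p,(442,-312.3,50,90),(b[0][0],b[0][1],50,90))
E
```

```text
[ 440. -314.  194.   90.]
3504
(array([ 4.411e+02, -3.137e+02,  5.430e+01,  5.420e+01,  2.000e-01]), np.float64(0.07967924873578547)) [254.86073059 254.80479452 254.78481735]
rz 0.01  xyz 1.7 2.0 144.0
rz 0.01  xyz 0.3 1.1 144.0
```

View pics/wrist2.png

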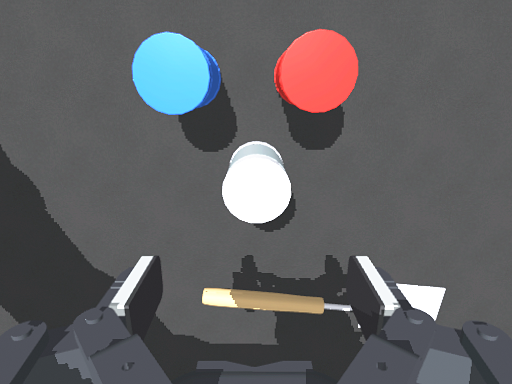

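The wrist view shows the silver tin at (257,190), centred between the fingers. Red and blue are well clear, at (316,70) and (177,73).

send_rows --moves '[[[0, 0, 0], [0.001, 0.0015, 0.04], 0.085], [[0, 0, 0], [0.001, 0.0015, 0.08], 0.085], [[0, 0, 0], [0.001, 0.0015, 0.12], 0.085], [[0, 0, 0], [0.001, 0.0015, 0.144], 0.085], [[0, 0, 0], [0.001, 0.0015, 0.144], 0.085], [[0, 0, 0], [0.001, 0.0015, 0.144], 0.065], [[0, 0, 0], [0.001, 0.0015, 0.144], 0.05], [[0, 0, 0], [0.001, 0.0015, 0.144], 0.045], [[0, 0, 0], [0.001, 0.0015, 0.144], 0.045], [[0, 0, 0], [0.001, 0.0015, 0.144], 0.045], [[0, 0, 0], [0.001, 0.0015, 0.144], 0.045]]'

```text
t: 22.2
ee_pos: [0.4437, -0.3116, 0.0527]
ee_rot: [3.14, 0.001, 1.575]
contact_force: [-1.1, 2.4, 8.1]
gripper_width: 0.0526
grip_force: 61.6
```

```bash
python3 - <<'E'
from h import *
p=pose();print(np.round(p,1))
off=441.3-p[0],-313.2-p[1];print(off)
t=fr(-60,-85)
plan(p,(t[0],t[1],175,94.8))
E
```

```text
[ 443.7 -311.6   52.7   90.2]
(np.float64(-2.421914599616116), np.float64(-1.5967853228543731))
rz -0.91  xyz 505.7 195.0 -122.3
```

send_rows --moves '[[[0, 0, 0], [0, 0, -0.02], 0.045], [[0, 0, 0], [0, 0, -0.06], 0.045], [[0, 0, 0], [0, 0, -0.105], 0.045], [[0, 0, 0], [0.02, 0.008, -0.122], 0.045], [[0, 0, 0], [0.06, 0.023, -0.122], 0.045], [[0, 0, 0], [0.11, 0.042, -0.122], 0.045], [[0, 0, 0], [0.16, 0.062, -0.122], 0.045], [[0, 0, 0], [0.21, 0.081, -0.122], 0.045], [[0, 0, -0.2], [0.26, 0.1, -0.122], 0.045], [[0, 0, -0.4], [0.31, 0.12, -0.122], 0.045], [[0, 0, -0.6], [0.36, 0.139, -0.122], 0.045], [[0, 0, -0.9], [0.41, 0.158, -0.122], 0.045]]'

```text
t: 23.7
ee_pos: [0.5994, 0.1017, 0.1734]
ee_rot: [-3.142, -0.0, 1.654]
contact_force: [0.5, -0.8, -2.3]
gripper_width: 0.0525
grip_force: 63.8
```

send_rows --moves '[[[0, 0, 0], [0.035, 0.01, 0], 0.045], [[0, 0, 0], [0.065, 0.02, 0], 0.045], [[0, 0, 0], [0.085, 0.026, 0], 0.045], [[0, 0, 0], [0.096, 0.029, 0], 0.045], [[0, 0, 0], [0.096, 0.029, 0], 0.045], [[0, 0, 0], [0.096, 0.029, 0], 0.045]]'

```text
t: 24.45
ee_pos: [0.6205, 0.1958, 0.1733]
ee_rot: [-3.141, 0.001, 1.652]
contact_force: [1.4, -0.5, -2.4]
gripper_width: 0.053
grip_force: 63.9
```

```bash
python3 - <<'E'
from h import *
p=pose();print(np.round(p,1),np.round(state()["contact_force"],1))
t=fr(-60,-85)+1.6*EY
plan(p,(t[0],t[1],137.5,94.8))
im=get_image("scene");W=world(im)
for z in(.2,.202):
    m=(abs(W[...,2]-z)<.006)&(np.hypot(W[...,0]-.637,W[...,1]-.195)<.06);print(z,m.sum(), W[m].mean(0) if m.any() else '')
E
```

```text
[620.5 195.8 173.3  94.7] [ 1.4 -0.5 -2.4]
rz -0.03  xyz -0.7 16.1 35.8
0.2 292 [0.61751445 0.20274718 0.19998397]
0.202 279 [0.61607778 0.202079   0.20057083]
```

send_rows --moves '[[[0, 0, 0], [0, 0.008, 0], 0.045], [[0, 0, 0], [0, 0.016, 0.005], 0.045], [[0, 0, 0], [0, 0.016, 0.015], 0.045], [[0, 0, 0], [0, 0.016, 0.025], 0.045], [[0, 0, 0], [0, 0.016, 0.031], 0.045], [[0, 0, 0], [0, 0.016, 0.033], 0.045], [[0, 0, 0], [0, 0.016, 0.034], 0.045], [[0, 0, 0], [0, 0.016, 0.034], 0.045]]'

```text
t: 25.5
ee_pos: [0.6365, 0.1985, 0.1396]
ee_rot: [3.141, -0.0, 1.653]
contact_force: [-0.3, -0.0, -3.6]
gripper_width: 0.0527
grip_force: 63.9
```

send_rows --moves '[[[0, 0, 0], [0, 0, 0.0007], 0.045], [[0, 0, 0], [0, 0, 0.0015], 0.045], [[0, 0, 0], [0, 0, 0.0015], 0.045]]'

```text
t: 25.88
ee_pos: [0.6364, 0.1985, 0.1379]
ee_rot: [3.142, -0.0, 1.653]
contact_force: [0.4, 1.2, -2.1]
gripper_width: 0.0528
grip_force: 64.1
```

send_rows --moves '[[[0, 0, 0], [-0.002, 0, 0.0005], 0.045], [[0, 0, 0], [-0.002, 0, 0.001], 0.045], [[0, 0, 0], [-0.002, 0, 0.001], 0.045]]'

```text
t: 26.25
ee_pos: [0.6369, 0.1972, 0.1378]
ee_rot: [3.14, -0.001, 1.654]
contact_force: [-2.3, 2.3, 8.4]
gripper_width: 0.0528
grip_force: 65.1
```

Contact is made. Releasing and backing off.

send_rows --moves '[[[0, 0, 0], [0, 0, -0.0005], 0.053], [[0, 0, 0], [0, 0, -0.0005], 0.058], [[0, 0, 0], [0, 0, -0.0005], 0.065], [[0, 0, 0], [0, 0, -0.0005], 0.075], [[0, 0, 0], [0, 0, -0.0005], 0.085], [[0, 0, 0], [0, 0, -0.0005], 0.085], [[0, 0, 0], [0, 0, -0.02], 0.085], [[0, 0, 0], [0, 0, -0.05], 0.085], [[0, 0, 0], [0, 0, -0.09], 0.085], [[0, 0, 0], [0, 0, -0.12], 0.085], [[0, 0, 0], [0, 0, -0.12], 0.085]]'

```text
t: 27.62
ee_pos: [0.6377, 0.1972, 0.2611]
ee_rot: [3.136, -0.001, 1.653]
contact_force: [-0.6, -0.2, 0.1]
gripper_width: 0.0852
grip_force: 0.0
```

```bash
python3 - <<'E'
from h import *
im=carton()
cv2.imwrite("pics/scene2.png",im["color"])
for n,im in(("scene",im),("wrist",get_image("wrist"))):
  W=world(im)
  for z in(.085,.165):
    m=(abs(W[...,2]-z)<.006)&(np.hypot(W[...,0]-.637,W[...,1]-.195)<.08);ys,xs=np.nonzero(m)
    q=ray(im,np.c_[xs,ys],z).astype(np.float32)*1000
    if len(q)>50: (c,s,a)=cv2.minAreaRect(q);print(n,z,len(q),tofr(c),s,a,W[m][:,2].mean())
E
```

```text
[637.7 197.2 261.1  94.7] [-58.8 -82.8] [-0.6 -0.2  0.1]
no seed [0.66409581 0.23363055 0.06447814]
None
scene 0.085 722 [-59.5 -84.7] (65.27018737792969, 131.9876251220703) 5.046707630157471 0.08441170797128202
scene 0.165 397 [-60.5 -84.5] (56.39562225341797, 54.52173614501953) 58.59015655517578 0.1649258128157179
wrist 0.085 3566 [-60.4 -85.7] (63.328983306884766, 127.84476470947266) 4.810469627380371 0.08446935953271285
wrist 0.165 4004 [-60.3 -85.5] (54.996910095214844, 55.03881072998047) 4.714696884155273 0.1646463162791494
```

View pics/scene2.png

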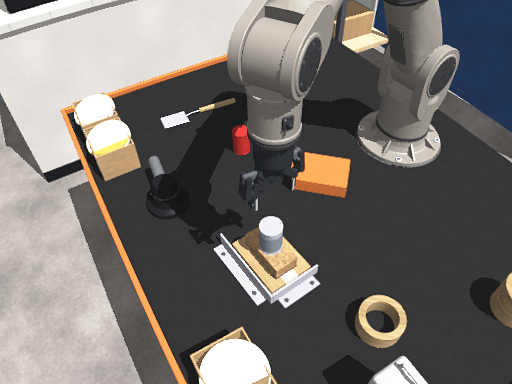

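The picture shows the full stack in the corner at (270,250): the tin centred on the block, the block centred on the carton, and the arm clear above. Everything is within 2 mm of target, so I'm handing in.

```bash
python3 -c "
from bench import *
print(finish_job())"
```

```text
the job is handed in; nothing more can be done
None
```

The job is handed in, with no verdict returned: the carton is flush in the corner, the cork block lies lengthwise on its middle, and the silver tin stands on the block, each within about 2 mm of target by my last measurements.

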